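# Point out the vial and its staining tray

### The arm

A 7-joint arm with a two-finger parallel gripper is mounted at the origin on a cart in front of the work surface, level with it; the furniture and walls round the work are solid. World frame = base frame: x ahead of the robot, y to its left, z up, the work surface at z = 0. Lengths are in m, angles in rad, forces in N, time in s.
With the tool pointing down it reaches from about 0.4 to 0.85 m from the base axis. Payload 4.5 kg.
Tool frame: the origin (TCP) lies between the finger pads; the fingertips stand 17 mm ahead of it and the grasp point (between the pads) lies 2 mm behind it; z points along the fingers, y is the line along which they close (so a half turn about z gives the same grasp; the last joint's range is limited). The gripper opens to 85 mm and grips with 20 to 120 N. Pads are 22 mm wide; open, the fingers measure 114 mm over their backs; the gripper's body (76 mm by 85 mm) begins 54 mm behind the grasp point. The pads swing forward as they close: fully open they stand 13 mm farther back than shut.
Start: joints at [-1.271, 0.689, -0.195, 1.565, 0.157, 0.902, -0.215], TCP at [0.164, 0.603, 0.248] pointing down, gripper open.
Joint ranges: [-3.01, 3.01], [-0.46, 2.08], [-1.47, 1.51], [0.13, 2.56], [-1, 4.14], [0.04, 2.09], [-2.66, 2.66]. Speed limits (rad/s): [2.57, 2.57, 3.14, 3.14, 3.14, 3.14, 3.14].

### API

Orientations are given as a rotation vector (axis times angle).
In Python, from plant import ctrl gives the robot as it stands.
- The arm moves only by the shell command python3 -m crank 'ROWS' [OPENING] [FORCE]. ROWS is JSON, a list of rows, each a list of 2 entries, a list of its own where there are three numbers: the shift along the tool's x, y, z in cm, then the turn about the tool's z in degrees. A call has 1 to 10 rows; each row shifts and turns the commanded pose from where the row before left it, along the tool's axes as they then stand; what a row does not reach is not made up. A row lasts 1/8 s, in which the tool goes at most 62.5 mm and 10.7 degrees, less where a joint would pass 70% of its speed; a pose out of reach is approached as far as the arm can. A call with a gripper value outside its range is refused whole. OPENING is the opening, from 0 (shut) to 1 (fully open), set as the call begins (- or left out, the last holds). The fingers move at their own pace and stop on an object; FORCE is the grip in N (left out, the last holds). Time passes only in rows, so rows that do not move let the fingers close. It gives the time, the measured TCP pose, the force, the opening and the grip force at its end, in the units of the state.
- ctrl.read_state(): the state, without advancing time (a new reading comes with each control period).
- ctrl.snapshot(name): name is "side" or "top"; returns (picture, depth): 480x640x3 uint8, red, green, blue; 480x640 float32, m along the optical axis (not along the pixel's ray), 0 where there is no reading.
- ctrl.camera_params(name): a dict with "fx", "fy", "cx", "cy" (pixels), "R" (3x3) and "t" (3): a world point X has camera coordinates R X + t. Camera axes: x right, y down, z forward; pixel columns grow to the right and rows downward; lengths in m; the calibration is good to about 2 mm. A picture is of the moment at which its call begins. camera_params takes no time and is no camera call.
- ctrl.close_job(): hands the job in; it is judged then, once.
Trained networks look in the newest picture that a camera, given by its name, has taken for a name from the list of things; names that differ only in an ending like _2 or _b are one class to them, and where a whole thing is asked for, a point or a joint stands for the part that bears it (a point fixed in the world has none). Each returns a list of dicts, best first, with "score" (0 to 1); they miss things now and then, are a little off and sometimes report something else, mostly with a low value. They report only what shows in the picture. A call takes as long as a camera call.
- ctrl.find_in(camera, name): "extent" ([left, top, width, height] in pixels, round what is visible of it).
- ctrl.tip_of(camera, name): "point" ([column, row] in pixels: a listed point, or the origin of a listed thing).
The state is a dict: "time_s": time; "qpos": joint angles; "dq": joint speeds; "effort": joint torques, N m; "tool_pos": TCP position; "tcp_rot": TCP orientation; "force": force on the tool from outside, world axes, zero at the start; "ft_torque": the same for the moment, N m; "width": finger opening in m; "grip_force": force on a finger pad.
Only numpy, scipy, OpenCV 4.12 (cv2) and the standard library are available. Lean on these libraries where they do the work, as an engineer would, in place of code of your own. Each camera call takes 0.05 s, during which the arm holds its last target. There are 200 camera calls.

### The job

Show a colleague which specimen is next and where it goes. With the fingertips, point from above at the shortest of the four white-capped vials standing by themselves in the middle of the worktop (not those crowded at the back), about three centimetres over the middle of its cap, and stay there for two seconds; then point down at the middle of the white porcelain tray, about three to five centimetres above its floor, and finish while still pointing there. Touch nothing at all, leave everything where it stands, and do not point low at another vial or at the card tray on the way.

Things in the scene. Friction and masses are not known exactly. Their poses are not given: they have to be found in the camera images.
- vial_small_lid (a point): centre of the top of the white screw cap of a clear specimen vial, 27 mm in diameter, 46 mm tall, standing upright on the worktop (this point is 46 mm above it); loose, light and easily tipped. It is the shortest of the four
- vial_a_lid (a point): centre of the top of the white screw cap of a clear specimen vial, 30 mm in diameter, 58 mm tall, standing upright on the worktop (this point is 58 mm above it); loose, light and easily tipped
- vial_r_lid (a point): centre of the top of the white screw cap of a clear specimen vial, 34 mm in diameter, 60 mm tall, standing upright on the worktop (this point is 60 mm above it); loose, light and easily tipped
- vial_r2_lid (a point): centre of the top of the white screw cap of a clear specimen vial, 28 mm in diameter, 75 mm tall, standing upright on the worktop (this point is 75 mm above it); loose, light and easily tipped. It is the tallest of the four
- tray_mid (a point): middle of the floor (5 mm above the worktop) of the empty, glossy white porcelain tray with rounded corners, 185 mm along its x, 100 mm along its y, rim 18 mm high; it lies flat to the left or to the right of the vials, z up; loose
- card_tray_mid (a point): middle of the floor (2 mm above the worktop) of the other tray: an open white card tray with thin straight walls, 222 mm along its x, 130 mm along its y, 36 mm high, with two tweezers and a pink packet in it; it lies on the other side of the vials; not to be pointed at. Other things stand about: a few 13 mm high loose caps near the vials, sample tubes (104 mm), a flat organiser and glue tubes (150 mm) farther back, a vice and a drawer cabinet (205 mm) at the right

How it is judged:
On the way, in this order (a step that is already met when the one before it is completed fails the run):
1. the fingers point at the shortest vial: over its cap, close above it, for one and a half seconds (horizontal distance between the grasp point and vial_small_lid below 0.022 m and z of the grasp point in the frame of vial_small_lid below 0.08 m), for 1.5 s.
2. the fingers point at the middle of the porcelain tray, close above it (horizontal distance between the grasp point and tray_mid below 0.035 m and z of the grasp point in the frame of tray_mid below 0.11 m), for 0.3 s.
At the end, for the whole second after the job is handed in: The grasp point between the fingertips (about 19 mm behind their ends) is within 35 mm, horizontally, of the middle of the porcelain tray and less than 110 mm above its floor; the four vials stand upright (within 0.15 rad) and they and the porcelain tray are within 10 mm of where they were (all of step 2 and distance of each of vial_small_lid, vial_a_lid, vial_r_lid, vial_r2_lid, tray_mid from where it was at the start of the episode below 0.01 m and angle between each of vial_small_lid, vial_a_lid, vial_r_lid, vial_r2_lid's own z axis and vertical below 0.15 rad); the robot touches nothing.
It fails at once if the robot touches something (contact force between any of the fingers, the arm and anything else above 0.3 N).
It fails at once if a vial or the porcelain tray is shifted, lifted or tipped (not (distance of vial_small_lid from where it was at the start of the episode below 0.01 m) or not (distance of vial_a_lid from where it was at the start of the episode below 0.01 m) or not (distance of vial_r_lid from where it was at the start of the episode below 0.01 m) or not (distance of vial_r2_lid from where it was at the start of the episode below 0.01 m) or not (distance of tray_mid from where it was at the start of the episode below 0.01 m) or not (angle between vial_small_lid's own z axis and vertical below 0.15 rad) or not (angle between vial_a_lid's own z axis and vertical below 0.15 rad) or not (angle between vial_r_lid's own z axis and vertical below 0.15 rad) or not (angle between vial_r2_lid's own z axis and vertical below 0.15 rad)).
It fails at once if the fingers point at a wrong vial: within 20 mm of the middle of its cap, horizontally, with the grasp point less than 60 mm above it ((horizontal distance between the grasp point and vial_a_lid below 0.02 m and z of the grasp point in the frame of vial_a_lid below 0.06 m) or (horizontal distance between the grasp point and vial_r_lid below 0.02 m and z of the grasp point in the frame of vial_r_lid below 0.06 m) or (horizontal distance between the grasp point and vial_r2_lid below 0.02 m and z of the grasp point in the frame of vial_r2_lid below 0.06 m)).
It fails at once if the fingers point at the card tray: within 50 mm of its middle, horizontally, with the grasp point less than 80 mm above its floor (horizontal distance between the grasp point and card_tray_mid below 0.05 m and z of the grasp point in the frame of card_tray_mid below 0.08 m).
It also fails if it takes over 40 s, if anything falls off the work surface, if the arm or the gripper's body presses on something with over 40 N, if the wrist force passes 120 N, or if a joint passes its speed limit or range.

## Working session

There is one attempt and no reset: what is moved stays moved. The work goes in short steps, Python scripts to look and compute and a shell command to move; the robot and the scene stay as the last step left them, time stands still between calls to the robot, and variables do not carry over. Pictures are saved under pics/ and viewed, at most 10 in all, crops included, and the job is handed in when it is done.

```bash
mkdir -p pics
cat > h.py <<'E'
import numpy as np, cv2
from plant import ctrl
from scipy.spatial.transform import Rotation as Rn
def deproj(cam,uv,z):
    p=ctrl.camera_params(cam);R=np.array(p["R"]);t=np.array(p["t"])
    c=-R.T@t; d=R.T@np.array([(uv[0]-p["cx"])/p["fx"],(uv[1]-p["cy"])/p["fy"],1])
    return c+d*(z-c[2])/d[2]
E
python3 - <<'E'
from h import *
H=dict(vial_small_lid=.046,vial_a_lid=.058,vial_r_lid=.06,vial_r2_lid=.075,tray_mid=.005,card_tray_mid=.002)
for cam in("top","side"):
    im,d=ctrl.snapshot(cam); cv2.imwrite(f"pics/{cam}0.png",im[:,:,::-1]); np.save(cam+"d.npy",d)
    for n,z in H.items():
        for r in ctrl.tip_of(cam,n)[:4]:
            print(cam,n,round(r["score"],2),np.round(r["point"]),np.round(deproj(cam,r["point"],z)[:2],3))
s=ctrl.read_state();print(s["time_s"],s["tool_pos"],s["tcp_rot"],s["width"]);print(Rn.from_rotvec(s["tcp_rot"]).as_matrix().round(3))
E
```

```text
top vial_small_lid 0.43 [262. 270.] [0.49  0.181]
top vial_a_lid 0.75 [272. 219.] [0.597 0.165]
top vial_r_lid 0.69 [339. 224.] [0.594 0.024]
top vial_r2_lid 0.53 [345. 297.] [0.437 0.007]
top tray_mid 0.89 [210. 263.] [0.507 0.301]
top card_tray_mid 0.58 [439. 296.] [ 0.456 -0.201]
side vial_small_lid 0.75 [328. 287.] [0.49  0.169]
side vial_a_lid 0.79 [259. 271.] [0.595 0.171]
side vial_r_lid 0.77 [287. 214.] [0.596 0.022]
side vial_r2_lid 0.92 [375. 214.] [0.448 0.01 ]
side tray_mid 0.8 [292. 373.] [0.509 0.302]
side card_tray_mid 0.88 [388. 184.] [ 0.453 -0.2  ]
0.7 [0.16413729 0.60308144 0.24833596] [4.16226214e-01 3.11389594e+00 1.52617326e-04] 0.08519564410144298
[[-0.965  0.263  0.   ]
 [ 0.263  0.965  0.   ]
 [ 0.     0.    -1.   ]]
```

View pics/top0.png

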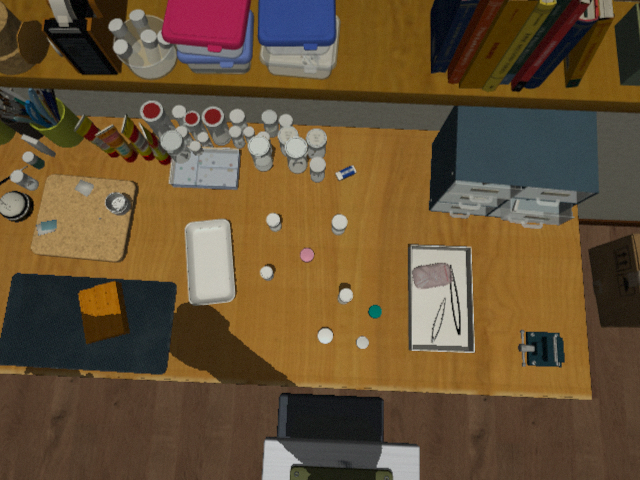

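View pics/side0.png

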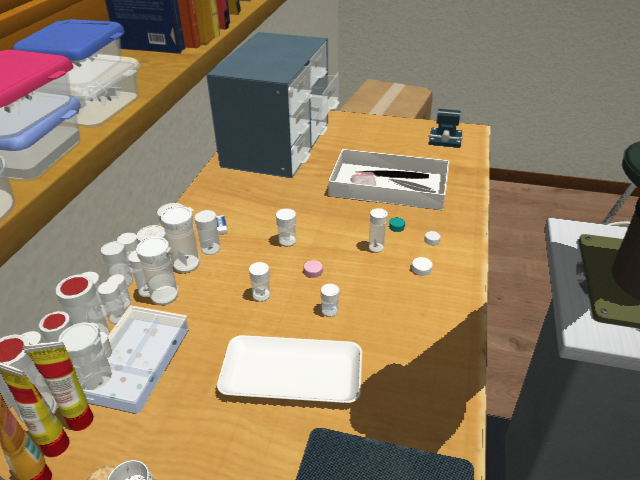

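The top view shows the four lone vials at about (273,220), (339,223), (266,270) and (345,295), with the porcelain tray at (210,262) on the left and the card tray on the right. The side view shows the shortest vial at (329,288). The top network's point for it, (262,270), is about 4 px left of the cap I see, so I'll refine it with depth. Meanwhile I'll shut the gripper and travel at height.

```bash
python3 - <<'E'
from h import *
for cam in("top","side"):
    d=np.load(cam+"d.npy");p=ctrl.camera_params(cam);R=np.array(p["R"]);t=np.array(p["t"])
    v,u=np.mgrid[:480,:640]
    P=(np.stack([(u-p["cx"])/p["fx"]*d,(v-p["cy"])/p["fy"]*d,d],-1)-t)@R
    im=cv2.imread(f"pics/{cam}0.png").min(2)
    for n,x,y,z,r in(("small",.49,.173,.046,.035),("a",.596,.168,.058,.035),("r",.595,.023,.06,.035),("r2",.443,.008,.075,.035),("tray",.508,.301,.012,.14)):
        m=(d>0)&(np.hypot(P[...,0]-x,P[...,1]-y)<r)&(abs(P[...,2]-z)<.01)
        if n=="tray": m&=(im>150)&(P[...,1]>.22)
        else: m&=P[...,2]>z-.005
        q=P[m]; print(cam,n,m.sum(),q.mean(0).round(3),((q.min(0)+q.max(0))/2).round(3),np.ptp(q,0).round(3)) if m.sum() else print(cam,n,0)
E
python3 -m crank '[[[0,0,0],0],[[-2,-1.5,0],0],[[-4,-3,0],0],[[-4,-3,0],0],[[-4,-3,0],0],[[-4,-3,0],0],[[-4,-3,0],0],[[-4,-3,0],0],[[-2,-2,0],0],[[0,0,0],0]]' 0
```

```text
top small 125 [0.485 0.172 0.046] [0.485 0.173 0.046] [0.024 0.025 0.008]
top a 149 [0.597 0.164 0.057] [0.597 0.165 0.057] [0.029 0.028 0.008]
top r 191 [0.598 0.023 0.059] [0.598 0.023 0.06 ] [0.032 0.032 0.008]
top r2 150 [0.442 0.006 0.074] [0.442 0.006 0.075] [0.026 0.026 0.008]
top tray 2312 [0.517 0.302 0.005] [0.51  0.301 0.012] [0.183 0.12  0.02 ]
side small 221 [0.487 0.176 0.046] [0.487 0.175 0.045] [0.026 0.027 0.008]
side a 247 [0.598 0.168 0.058] [0.598 0.167 0.057] [0.029 0.03  0.008]
side r 220 [0.598 0.027 0.06 ] [0.599 0.025 0.059] [0.033 0.034 0.008]
side r2 167 [0.443 0.009 0.074] [0.443 0.008 0.074] [0.027 0.03  0.007]
side tray 8111 [0.512 0.295 0.007] [0.51  0.302 0.012] [0.19  0.121 0.02 ]
time_s: 1.95
tool_pos: [0.3794, 0.3196, 0.2483]
tcp_rot: [0.424, 3.112, -0.002]
force: [0.0, 0.9, -0.3]
width: 0.0001
grip_force: 0.0
```

```bash
python3 -m crank '[[[-2,-1.5,0],0],[[-3,-2.5,0],0],[[-4,-3,0],0],[[-3,-2.5,0],0],[[-2,-1.8,0],0],[[0,0,0],0],[[0,0,0],0]]' 0
python3 - <<'E'
from h import *
for c in("top","side"):
    im,d=ctrl.snapshot(c);cv2.imwrite(f"pics/{c}1.png",im[:,:,::-1])
s=ctrl.read_state();p=np.array(s["tool_pos"]);M=Rn.from_rotvec(s["tcp_rot"]).as_matrix()
print(p.round(4),M.round(3).tolist(),(M.T@(np.array([.486,.174,.093])-p)*100).round(2))
E
```

```text
time_s: 2.82
tool_pos: [0.4825, 0.1785, 0.2484]
tcp_rot: [-0.412, -3.114, -0.003]
force: [-0.3, 0.8, -0.0]
width: 0.0001
grip_force: 0.0
[0.4824 0.1784 0.2484] [[-0.966, 0.259, -0.0], [0.259, 0.966, 0.001], [0.001, 0.001, -1.0]] [-0.48 -0.35 15.54]
```

View pics/side1.png

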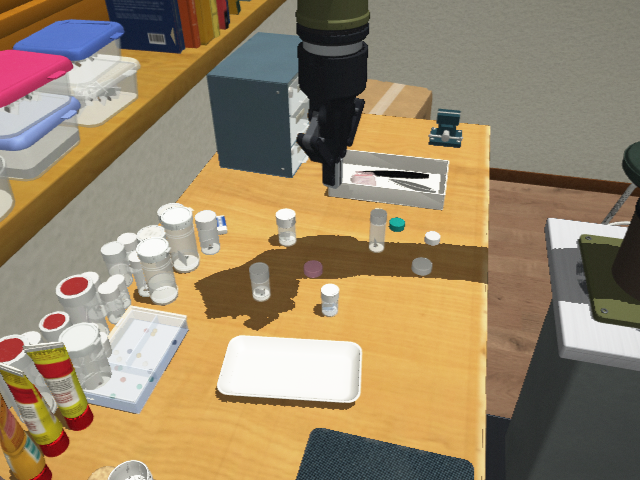

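The fingertips, at about (332,188), hang right over the shortest vial at (329,298). All four vials are still upright, so I'll descend.

```bash
python3 -m crank '[[[-0.5,-0.3,1],0],[[0,0,2],0],[[0,0,2.5],0],[[0,0,2.5],0],[[0,0,2],0],[[0,0,1.5],0],[[0,0,1],0],[[0,0,0.5],0],[[0,0,0],0],[[0,0,0],0]]' 0
python3 - <<'E'
from h import *
im,d=ctrl.snapshot("side");cv2.imwrite("pics/side2.png",cv2.resize(im[150:350,200:460,::-1],None,fx=3,fy=3))
s=ctrl.read_state();p=np.array(s["tool_pos"]);M=Rn.from_rotvec(s["tcp_rot"]).as_matrix()
print(p.round(4),(M.T@(np.array([.486,.174,.093])-p)*100).round(2))
E
```

```text
time_s: 4.18
tool_pos: [0.4876, 0.1722, 0.1187]
tcp_rot: [0.416, 3.113, 0.001]
force: [-0.2, -0.6, -0.7]
width: 0.0
grip_force: 0.0
[0.4877 0.1722 0.1188] [0.21 0.13 2.58]
```

View pics/side2.png

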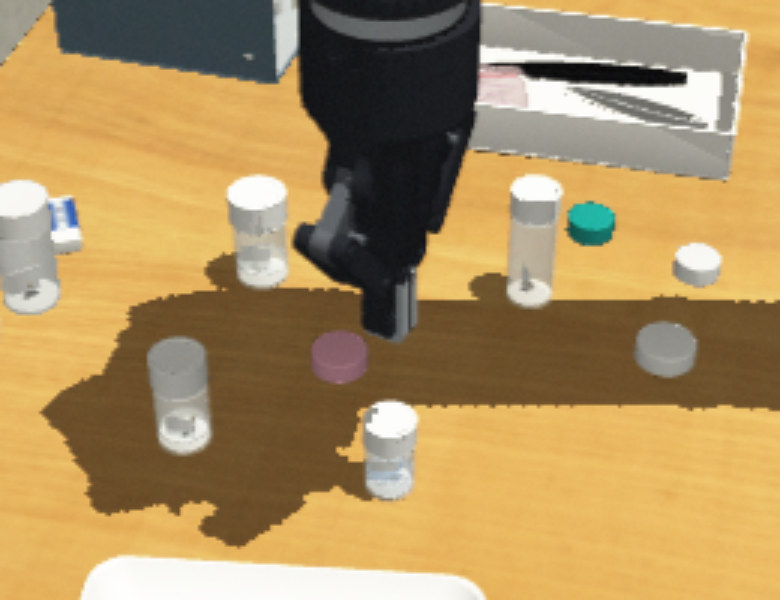

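The fingertips (crop ~(388,338)) are centred over the small cap (crop ~(390,412)), clear of everything else. They have about 2.5 cm left to drop, then hold for two seconds.

```bash
python3 -m crank '[[[0.1,0.1,0.8],0],[[0,0,0.8],0],[[0,0,0.6],0],[[0,0,0.3],0],[[0,0,0],0],[[0,0,0],0],[[0,0,0],0],[[0,0,0],0],[[0,0,0],0],[[0,0,0],0]]' 0
python3 -m crank '[[[0,0,0],0],[[0,0,0],0],[[0,0,0],0],[[0,0,0],0],[[0,0,0],0],[[0,0,0],0],[[0,0,0],0],[[0,0,0],0],[[0,0,0],0],[[0,0,0],0]]'
python3 -m crank '[[[0,0,0],0],[[0,0,0],0],[[0,0,0],0],[[0,0,0],0]]'
python3 - <<'E'
from h import *
im,d=ctrl.snapshot("side");cv2.imwrite("pics/side3.png",cv2.resize(im[150:350,200:460,::-1],None,fx=3,fy=3))
s=ctrl.read_state();p=np.array(s["tool_pos"]);M=Rn.from_rotvec(s["tcp_rot"]).as_matrix()
print(p.round(4),s["time_s"],(M.T@(np.array([.51,.301,p[2]])-p)*100).round(2))
E
```

```text
time_s: 5.48
tool_pos: [0.4866, 0.1733, 0.0933]
tcp_rot: [0.416, 3.114, 0.0]
force: [1.0, 0.5, 0.9]
width: 0.0004
grip_force: 0.0
time_s: 6.72
tool_pos: [0.4866, 0.1733, 0.0933]
tcp_rot: [0.416, 3.114, 0.0]
force: [0.1, -1.0, -0.7]
width: 0.0002
grip_force: 0.0
time_s: 7.22
tool_pos: [0.4866, 0.1733, 0.0933]
tcp_rot: [-0.416, -3.114, -0.0]
force: [-0.0, 0.4, 0.5]
width: -0.0002
grip_force: 0.0
[0.4866 0.1733 0.0933] 7.275 [ 1.09 12.93  0.  ]
```

View pics/side3.png

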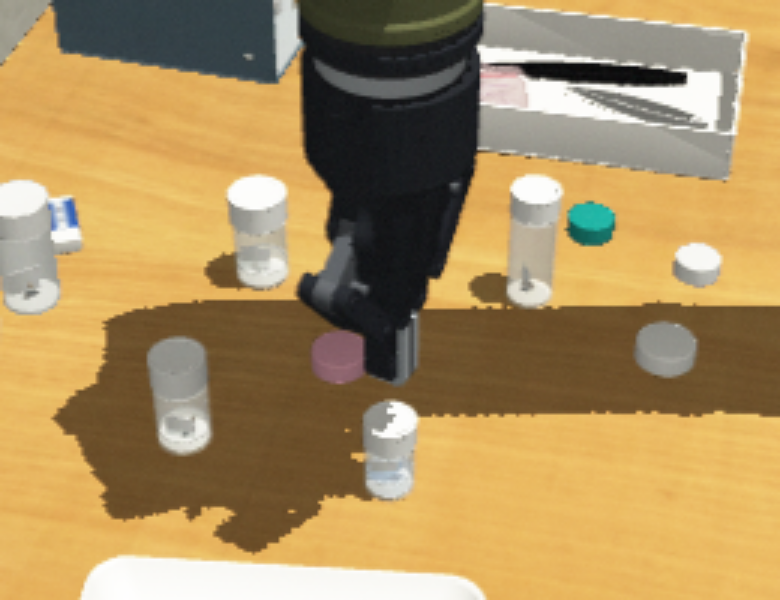

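The fingertips at crop (392,382) held about 3 cm over the small cap at (390,412) for over two seconds. Next: rise, cross to the tray and descend.

```bash
python3 -m crank '[[[0,0,-1.5],0],[[0,0,-2],0],[[0,1.5,-0.5],0],[[0.3,3,0],0],[[0.4,3.5,0],0],[[0.3,3,0],0],[[0.1,1.5,0],0],[[0,0.4,1],0],[[0,0,2],0],[[0,0,0],0]]' 0
python3 -m crank '[[[0,0,1.5],0],[[0,0,1.5],0],[[0,0,0.8],0],[[0,0,0.4],0],[[0,0,0],0],[[0,0,0],0],[[0,0,0],0],[[0,0,0],0],[[0,0,0],0],[[0,0,0],0]]'
python3 - <<'E'
from h import *
im,d=ctrl.snapshot("side");cv2.imwrite("pics/side4.png",im[:,:,::-1])
E
```

```text
time_s: 8.52
tool_pos: [0.5088, 0.2982, 0.1015]
tcp_rot: [-0.418, -3.111, 0.007]
force: [0.0, -0.4, 0.1]
width: -0.0001
grip_force: 0.0
time_s: 9.78
tool_pos: [0.5098, 0.3007, 0.0613]
tcp_rot: [0.416, 3.114, 0.0]
force: [0.2, -0.9, -0.7]
width: -0.0001
grip_force: 0.0
```

View pics/side4.png

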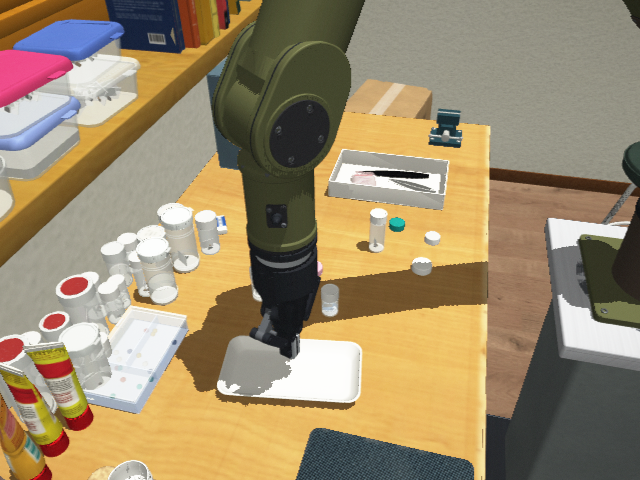

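The fingertips, at about (290,355), point down just above the middle of the porcelain tray at (291,371). The tray and the vials in view haven't moved, so I'll hand in.

```bash
python3 -c "
from plant import ctrl
print(ctrl.close_job())"
```

```text
the job is handed in; nothing more can be done
None
```

I pointed about 3 cm over the shortest vial's cap for over two seconds, then about 4 cm above the middle of the porcelain tray; nothing appeared touched or moved, and I handed the job in while still pointing there (no verdict was returned).

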